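Load the die board and find the loose clamp bolt

TASK

Slide the plywood die board fully home into the slot of the blue holder, then tap each of the three bolts on top of the holder from above, in order: the robot's left, the middle, the right; one of them is loose and sinks when tapped. Then take the loose bolt's red cap by its post, lift it at least 45 degrees open, and finish while still holding it open with the fingers, so that the bolt can be retightened. Leave the other two caps shut, the board home, and the sanding block, hammer and tin where they are.

Things in the scene. Friction and masses are not known exactly. Their poses are not given: they have to be found in the camera images.
- die_board: Plywood die board with black rule lines, flat on the table: 110 (x) x 160 (y) x 12 mm, about 0.25 kg. Origin: centre of its underside; +x points to the edge that enters the slot first. On it a dark wooden grip bar, 30 (x) x 22 (y) mm, 36 mm tall, centred at board x -30 mm, top 48 mm over the table. Home: its origin is at holder x -40, y 0 mm, axes parallel to the holder's.
- board_grip (a point): Centre of the top face of the die board's grip bar (at board x -30, y 0, z 48 mm).
- board_front (a point): Middle of the board's leading edge (at board x +55, y 0, z 6 mm).
- holder: Blue steel die holder with aluminium top, fixed to the table: 90 (x) x 231 (y) mm, top face 50 mm high. Origin: on the table below the middle bolt; x points away from the robot, y to the robot's left. A slot for the board runs through its foot (see slot_mouth). On top, 78 mm apart in y, stand three bolts, each with a hinged red cap around its head.
- slot_mouth (a point): Middle of the slot's mouth (holder x -45, y 0, z 7.5 mm). The slot is open to the robot's side and down to the table: 163 mm wide, 15 mm high, 60 mm deep, back stop at holder x +15 mm. Two slanted cheeks, 20 mm long, flare outwards before the mouth as a lead-in. With the board home its leading edge touches the stop and its grip bar stays outside.
- bolt_left_top (a point): Centre of the flat top of the left bolt's dark steel head, 18 mm in diameter, which pokes up through the opening in its red cap (at holder x 0, holder y +78 mm, the left one seen from the robot; 72.5 mm over the table while unsunk, 16 mm above the cap plate).
- bolt_left (a joint): How far the left bolt has sunk, in m: 0 at the start. A loose bolt gives way at a push of about 3 N, sinks up to 0.006 and stays sunk; a tight one does not give (under 0.0015) even at 20 N. Exactly one of the three is loose; they look alike.
- cap_left (a joint): Opening angle of the left bolt's red cap, rad: 0 shut (flat), up to 1.4. Hinged on its far (+x) side about an axis along holder y; its front rises and swings away from the robot. It weighs 80 g, turns freely and falls shut when let go.
- cap_left_post (a point): Centre of the top of the upright post on the front of the left cap, for lifting it: 12 (y) x 10 (x) mm, 22 mm tall above the cap plate. Shut, it is at holder x -37, z 78 mm, on its bolt's y; 77 mm in front of the hinge and 24 mm above it. The tongue of the cap under the post is also 12 mm wide, 2 mm over the holder's top.
- cap_left_hinge (a point): Hinge axis of the left cap (holder x +40, z 54 mm, on its bolt's y).
- bolt_middle_top (a point): Centre of the flat top of the middle bolt's dark steel head, 18 mm in diameter, which pokes up through the opening in its red cap (at holder x 0, holder y 0; 72.5 mm over the table while unsunk, 16 mm above the cap plate).
- bolt_middle (a joint): How far the middle bolt has sunk, in m: 0 at the start. A loose bolt gives way at a push of about 3 N, sinks up to 0.006 and stays sunk; a tight one does not give (under 0.0015) even at 20 N. Exactly one of the three is loose; they look alike.
- cap_middle (a joint): Opening angle of the middle bolt's red cap, rad: 0 shut (flat), up to 1.4. Hinged on its far (+x) side about an axis along holder y; its front rises and swings away from the robot. It weighs 80 g, turns freely and falls shut when let go.
- cap_middle_post (a point): Centre of the top of the upright post on the front of the middle cap, for lifting it: 12 (y) x 10 (x) mm, 22 mm tall above the cap plate. Shut, it is at holder x -37, z 78 mm, on its bolt's y; 77 mm in front of the hinge and 24 mm above it. The tongue of the cap under the post is also 12 mm wide, 2 mm over the holder's top.
- cap_middle_hinge (a point): Hinge axis of the middle cap (holder x +40, z 54 mm, on its bolt's y).
- bolt_right_top (a point): Centre of the flat top of the right bolt's dark steel head, 18 mm in diameter, which pokes up through the opening in its red cap (at holder x 0, holder y -78 mm, the right one seen from the robot; 72.5 mm over the table while unsunk, 16 mm above the cap plate).
- bolt_right (a joint): How far the right bolt has sunk, in m: 0 at the start. A loose bolt gives way at a push of about 3 N, sinks up to 0.006 and stays sunk; a tight one does not give (under 0.0015) even at 20 N. Exactly one of the three is loose; they look alike.
- cap_right (a joint): Opening angle of the right bolt's red cap, rad: 0 shut (flat), up to 1.4. Hinged on its far (+x) side about an axis along holder y; its front rises and swings away from the robot. It weighs 80 g, turns freely and falls shut when let go.
- cap_right_post (a point): Centre of the top of the upright post on the front of the right cap, for lifting it: 12 (y) x 10 (x) mm, 22 mm tall above the cap plate. Shut, it is at holder x -37, z 78 mm, on its bolt's y; 77 mm in front of the hinge and 24 mm above it. The tongue of the cap under the post is also 12 mm wide, 2 mm over the holder's top.
- cap_right_hinge (a point): Hinge axis of the right cap (holder x +40, z 54 mm, on its bolt's y).
- sanding_block: Bystander: grey sanding block, 90 x 55 x 30 mm; origin at the centre of its underside.
- mallet: Bystander: hammer, 200 mm long, lying on the table.
- tin: Bystander: tin with a paper label, 60 mm across, 70 mm tall; origin at the centre of its underside.

How it is judged:
By the outcome, as a careful person would: the job done as asked, in the order asked, and still so for the second after the job is handed in, while the arm keeps its last pose, push and grip.
It also fails if it takes over 54 s, if anything falls off the work surface, if the arm or the gripper's body presses on something with over 40 N, if the wrist force passes 120 N, or if a joint passes its speed limit or range.

ROBOT

A 6-joint arm with a two-finger parallel gripper is mounted at the origin on the work surface. World frame = base frame: x ahead of the robot, y to its left, z up, the work surface at z = 0. Lengths are in m, angles in rad, forces in N, time in s.
With the tool pointing down it reaches from about 0.275 to 0.85 m from the base axis. Payload 19 kg.
Tool frame: the origin (TCP) lies at the centre of the arm's flange, where the gripper is bolted on; the fingertips stand 173 mm ahead of it and the grasp point (between the pads) lies 155 mm ahead of it (bot.tip_reach is the distance from the TCP to the fingertips, in m); z points along the fingers, y is the line along which they close (so a half turn about z gives the same grasp; the last joint's range is limited). The gripper opens to 85 mm and grips with 20 to 120 N. Pads are 22 mm wide; open, the fingers measure 114 mm over their backs; the gripper's body (76 mm by 85 mm) begins 54 mm behind the grasp point. The pads swing forward as they close: fully open they stand 13 mm farther back than shut.
Start: joints at [-1.315, 0.15, 1.437, -0, 1.554, -0.134], TCP at [0.218, -0.532, 0.405] pointing down, gripper open.
Joint ranges: [-2.8, 2.8], [-0.68, 2.1], [0.12, 2.68], [-1.39, 4.53], [0.16, 2.79], [-2.81, 2.81]. Speed limits (rad/s): [1.89, 1.89, 2.22, 3.01, 3.01, 3.01].

INTERFACE

Orientations are given as a unit quaternion [w, x, y, z].
In Python, from cell import bot gives the robot as it stands.
- The arm moves only by the shell command python3 nudge.py 'ROWS' [OPENING]. ROWS is a JSON list of rows, 1 to 8 of them, each an object with the fields xyz (a list: dx, dy, dz in m), rot (a list: a rotation vector rx, ry, rz in rad); a field left out counts as zero; each row is the pose to reach, as a shift and turn from the pose commanded when the command began, along the tool's axes at that moment; what a row does not reach only later rows make up. A row lasts 1/10 s, in which the tool goes at most 0.05 m and 0.15 rad, less where a joint would pass 70% of its speed; a pose out of reach is approached as far as the arm can. OPENING is the finger opening in m, set as the command begins (- or left out keeps the last). The fingers move at their own pace and stop on an object; the grip force is fixed at half the most. Time passes only in rows, so rows that do not move let the fingers close. It prints the time, the measured TCP pose, the force, the opening and the grip force at its end. Input that does not fit is refused with a message, and nothing moves.
- bot.sense(): the state, without advancing time (a new reading comes with each control period).
- bot.read_camera(name): name is "scene" or "top" or "wrist"; returns a dict with "frame" (400x640x3 uint8, blue, green, red), "fovy" (degrees; the focal length in pixels is half the picture's height over the tangent of half this angle, whatever the lens; pixels are square), "cx", "cy" (the principal point, pixels), "pose" (4x4, takes a point from camera to world coordinates). Camera axes: x right, y down, z forward; pixel columns grow to the right and rows downward; lengths in m; the calibration is good to about 2 mm. A picture is of the moment at which its call begins. There is no depth.
- bot.sign_off(): hands the job in; it is judged then, once.
The state is a dict: "time_s": time; "qpos": joint angles; "joint_velocities": joint speeds; "joint_torque": joint torques, N m; "ee_pos": TCP position; "eef_rot": TCP orientation; "wrist_force": force on the tool from outside, world axes, zero at the start; "wrist_torque": the same for the moment, N m; "grip_width": finger opening in m; "grasp_force": force on a finger pad.
Only numpy, scipy, OpenCV 4.12 (cv2) and the standard library are available. Lean on these libraries where they do the work, as an engineer would, in place of code of your own. Each camera call takes 0.05 s, during which the arm holds its last target. There are 200 camera calls.

## Working session

There is one attempt and no reset: what is moved stays moved. The work goes in short steps, Python scripts to look and compute and a shell command to move; the robot and the scene stay as the last step left them, time stands still between calls to the robot, and variables do not carry over. Pictures are saved under pics/ and viewed, at most 10 in all, crops included, and the job is handed in when it is done.

```bash
ls; mkdir -p pics
python3 - <<'E'
from cell import bot
import cv2
for n in("scene","top"):
    c=bot.read_camera(n); cv2.imwrite(f"pics/{n}0.png",c["frame"]); print(n,c["fovy"],c["cx"],c["cy"],c["pose"].round(4).tolist() if hasattr(c["pose"],'round') else c["pose"])
s=bot.sense(); print(s["time_s"],s["ee_pos"],s["eef_rot"],s["grip_width"],bot.tip_reach)
E
```

```text
cell.py
nudge.py
pics
scene 42.35091219501634 320.03599308315336 192.67596871055673 [[-0.3302, 0.6697, -0.6652, 1.4707], [0.9437, 0.2192, -0.2478, 0.32], [-0.0201, -0.7096, -0.7043, 1.0308], [0.0, 0.0, 0.0, 1.0]]
top 48.29578797649135 319.3866778954995 202.8939274524526 [[-0.019, -0.9949, 0.0988, 0.4615], [-0.9998, 0.0195, 0.0043, -0.0156], [-0.0062, -0.0987, -0.9951, 1.3525], [0.0, 0.0, 0.0, 1.0]]
0.1 [ 0.21847841 -0.53184311  0.40415644] [-5.19147467e-04  9.81068311e-01  1.93661299e-01 -3.12413780e-05] 0.08556831376646182 0.1734
```
View pics/scene0.png

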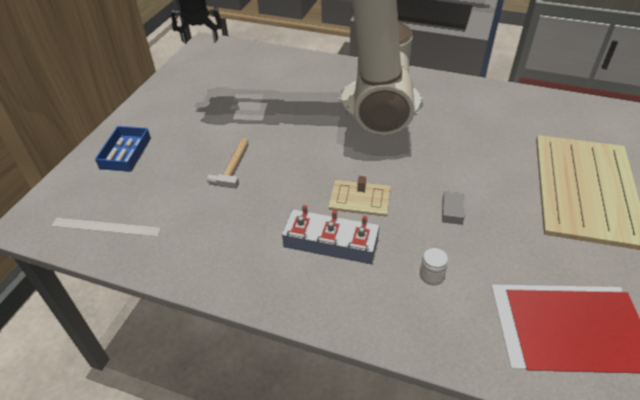

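View pics/top0.png

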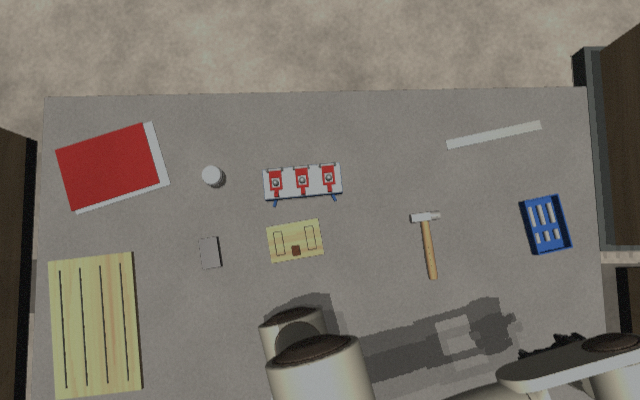

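The scene picture shows the holder at about (331,235), the board at (360,197) with its grip at (362,183), the tin at (435,265), the block at (453,207) and the hammer at (235,165). In the top picture the holder is at (302,181), the board at (295,241) with its grip at (296,250), and robot-left is image left. Next I'll enlarge the top view to get corner positions.

Create h.py:
```python
import numpy as np, cv2
from cell import bot
def K(c):
    f=200/np.tan(np.radians(c["fovy"])/2); return f,c["cx"],c["cy"]
def ray(c,px,z):
    f,cx,cy=K(c);P=np.array(c["pose"]);px=np.atleast_2d(px).astype(float)
    d=np.c_[(px[:,0]-cx)/f,(px[:,1]-cy)/f,np.ones(len(px))]@P[:3,:3].T
    o=P[:3,3];return o+d*((z-o[2])/d[:,2])[:,None]
def proj(c,p):
    f,cx,cy=K(c);P=np.array(c["pose"]);q=(np.atleast_2d(p)-P[:3,3])@P[:3,:3]
    return np.c_[f*q[:,0]/q[:,2]+cx,f*q[:,1]/q[:,2]+cy]
```

Run:
```python
from h import *
c=bot.read_camera("top");im=c["frame"]
hsv=cv2.cvtColor(im,cv2.COLOR_BGR2HSV)
m=np.zeros(im.shape[:2],np.uint8);m[205:275,255:335]=1
y=((hsv[...,0]>15)&(hsv[...,0]<40)&(hsv[...,1]>60)&(m>0)).astype(np.uint8)
pts=cv2.findNonZero(y)
r=cv2.minAreaRect(pts);print("board",r)
b=cv2.boxPoints(r);W=ray(c,b,.012);print(W.round(4),[np.linalg.norm(W[i]-W[(i+1)%4]).round(4) for i in range(4)],W.mean(0))
m[:]=0;m[155:212,255:350]=1
red=((hsv[...,1]>140)&((hsv[...,0]<8)|(hsv[...,0]>172))&(m>0)).astype(np.uint8)
n,l,st,ce=cv2.connectedComponentsWithStats(red)
print(st,ce)
w=((hsv[...,2]>150)&(hsv[...,1]<50)|(red>0))&(m>0)
r=cv2.minAreaRect(cv2.findNonZero(w.astype(np.uint8)));b=cv2.boxPoints(r);W=ray(c,b,.05);print("holder",W.round(4),[np.linalg.norm(W[i]-W[(i+1)%4]).round(4) for i in range(4)],W.mean(0))
cv2.imwrite("pics/crop.png",cv2.resize(im[150:270,250:350],None,fx=5,fy=5,interpolation=cv2.INTER_CUBIC))
```

```text
board ((294.2174987792969, 240.6404266357422), (35.61042785644531, 53.10017013549805), 79.82449340820312)
[[ 0.5226  0.1553  0.012 ]
 [ 0.5478 -0.0023  0.012 ]
 [ 0.4426 -0.0191  0.012 ]
 [ 0.4178  0.1372  0.012 ]] [np.float64(0.1596), np.float64(0.1065), np.float64(0.1583), np.float64(0.1064)] [0.48271248 0.06777819 0.012     ]
[[     0      0    640    400 255556]
 [   322    166     13     26    146]
 [   295    168     13     26    146]
 [   269    171     13     26    152]] [[319.53200864 199.53700167]
 [327.70547945 175.82876712]
 [301.52054795 178.12328767]
 [275.07236842 180.55921053]]
holder [[ 0.6929  0.157   0.05  ]
 [ 0.7097 -0.0697  0.05  ]
 [ 0.6248 -0.0755  0.05  ]
 [ 0.6082  0.1498  0.05  ]] [np.float64(0.2273), np.float64(0.0851), np.float64(0.2259), np.float64(0.0851)] [0.65889107 0.04039526 0.05      ]
```

View pics/crop.png

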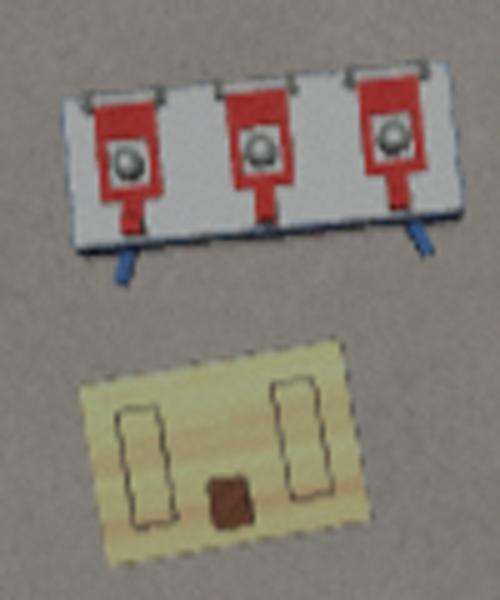

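The crop shows three caps with bolt heads at crop pixels (130,162), (262,150) and (392,137), and the cheeks at (125,265) and (420,237). The board sits below them, with its grip at (230,502). Holder yaw is about +0.074 and board yaw about +0.158, and the measured sizes fit. I'll move above the board and look with the wrist camera.

```bash
cat >> h.py <<'E'
from scipy.spatial.transform import Rotation as R
def cur():
    s=bot.sense();q=s["eef_rot"];return s,np.array(s["ee_pos"]),R.from_quat([q[1],q[2],q[3],q[0]])
def goal(p,yaw,pitch=0):
    "pitch>0: the fingers point back to the robot"
    s,x,r=cur()
    t=R.from_euler("z",yaw)*R.from_euler("y",pitch)*R.from_euler("x",np.pi)
    print("shift",r.inv().apply(np.array(p)-x).round(4),"rot",(r.inv()*t).as_rotvec().round(4),"at",x.round(4),"t",s["time_s"])
E
python3 -c "
from h import *
goal([.50,.05,.40],.12)"
```

```text
shift [ 0.4815 -0.4312  0.0047] rot [-0.0009  0.      0.2698] at [ 0.2185 -0.5318  0.4043] t 0.15
```

```bash
python3 nudge.py '[{"xyz": [0.4815,-0.4312,0.004],"rot": [0,0,0.27]},{"xyz": [0.4815,-0.4312,0.004],"rot": [0,0,0.27]},{"xyz": [0.4815,-0.4312,0.004],"rot": [0,0,0.27]},{"xyz": [0.4815,-0.4312,0.004],"rot": [0,0,0.27]},{"xyz": [0.4815,-0.4312,0.004],"rot": [0,0,0.27]},{"xyz": [0.4815,-0.4312,0.004],"rot": [0,0,0.27]},{"xyz": [0.4815,-0.4312,0.004],"rot": [0,0,0.27]},{"xyz": [0.4815,-0.4312,0.004],"rot": [0,0,0.27]}]'; python3 -c "
from h import *
goal([.50,.05,.40],.12)"
```

```text
time_s: 0.95
ee_pos: [0.3929, -0.1698, 0.4023]
eef_rot: [0.0, 0.998, 0.06, 0.0]
wrist_force: [0.9, 0.5, -0.6]
grip_width: 0.0855
grasp_force: 0.0
shift [ 0.1325 -0.2055  0.0023] rot [ 0.0001 -0.0003 -0.0006] at [ 0.3929 -0.1698  0.4023] t 0.95
```

```bash
python3 nudge.py '[{"xyz": [0.1325,-0.2055,0]},{"xyz": [0.1325,-0.2055,0]},{"xyz": [0.1325,-0.2055,0]},{"xyz": [0.1325,-0.2055,0]},{"xyz": [0.1325,-0.2055,0]},{"xyz": [0.1325,-0.2055,0]}]'
python3 - <<'E'
from h import *
s,x,r=cur();print(x,r.as_rotvec())
c=bot.read_camera("wrist");im=c["frame"];cv2.imwrite("pics/w1.png",im)
P=np.array(c["pose"]);print(c["fovy"],P.round(3))
E
```

```text
time_s: 1.55
ee_pos: [0.5008, 0.0521, 0.4017]
eef_rot: [-0.001, 0.998, 0.062, -0.0]
wrist_force: [0.1, -0.1, -0.5]
grip_width: 0.0856
grasp_force: 0.0
[0.50084211 0.05206624 0.40165381] [-3.13430846e+00 -1.95106869e-01  9.67945310e-04]
61.27573543395923 [[ 0.123 -0.942 -0.312  0.581]
 [-0.992 -0.117 -0.038  0.062]
 [-0.001  0.314 -0.949  0.371]
 [ 0.     0.     0.     1.   ]]
```

View pics/w1.png

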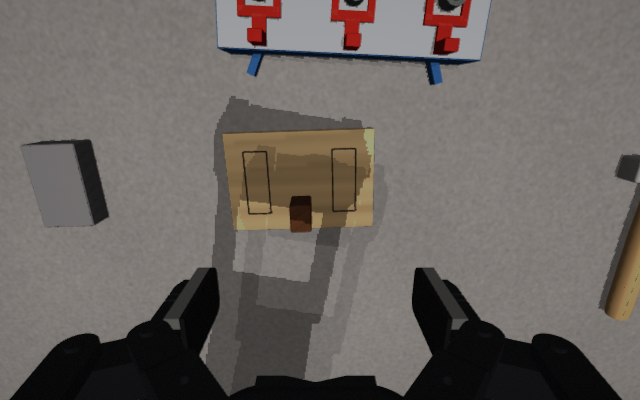

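The wrist picture shows the board with corners near (223,134), (374,128), (373,226) and (238,231), and the grip top near (300,201). The holder's front top edge runs from (218,47) to (480,60). I'll fit the board here.

Run:
```python
from h import *
c=bot.read_camera("wrist");im=c["frame"]
hsv=cv2.cvtColor(im,cv2.COLOR_BGR2HSV)
m=np.zeros(im.shape[:2],np.uint8);m[115:245,210:390]=1
y=((hsv[...,1]>75)&(hsv[...,0]<40)&(m>0)).astype(np.uint8)
y=cv2.morphologyEx(y,cv2.MORPH_CLOSE,np.ones((5,5)))
cs=max(cv2.findContours(y,0,1)[0],key=cv2.contourArea)
W=ray(c,cs.reshape(-1,2),.012)[:,:2]
r=cv2.minAreaRect((W*1000).astype(np.float32));print(r)
# check with given pixel corners
W=ray(c,[(223,134),(374,128),(373.5,226),(238,231)],.012);print(W.round(4),W.mean(0))
# grip top dark
d=((hsv[...,2]<75)&(hsv[...,1]>110)&(m>0));v,u=np.nonzero(d);print("dark",u.min(),u.max(),v.min(),v.max())
T=ray(c,[(290,197),(311,197)],.048);print("grip top far corners",T.round(4))
F=ray(c,[(218,47),(480,60)],.05);print("holder front",F.round(4),np.linalg.norm(F[0]-F[1]))
```

```text
((484.65093994140625, 66.93994903564453), (114.61595153808594, 159.4926300048828), 9.019527435302734)
[[ 0.5267  0.1508  0.012 ]
 [ 0.5521 -0.0053  0.012 ]
 [ 0.4434 -0.0241  0.012 ]
 [ 0.4183  0.1296  0.012 ]] [0.48510635 0.0627603  0.012     ]
dark 241 354 148 230
grip top far corners [[0.4778 0.0728 0.048 ]
 [0.4804 0.0519 0.048 ]]
holder front [[ 0.6066  0.1482  0.05  ]
 [ 0.6242 -0.0804  0.05  ]] 0.22928699393345303
```

```bash
python3 nudge.py '[{"xyz": [0.09,0,0],"rot": [0,0,0.045]},{"xyz": [0.09,0,0],"rot": [0,0,0.045]},{"xyz": [0.09,0,0],"rot": [0,0,0.045]}]'
python3 - <<'E'
from h import *
c=bot.read_camera("wrist");im=c["frame"];cv2.imwrite("pics/w2.png",im)
t=bot.read_camera("top");cv2.imwrite("pics/t2.png",t["frame"])
import pickle;pickle.dump(c,open("w2.pkl","wb"))
print(cur()[1])
E
```

```text
time_s: 1.95
ee_pos: [0.5919, 0.0576, 0.4005]
eef_rot: [-0.0, 0.999, 0.037, -0.001]
wrist_force: [-0.2, 0.3, -0.4]
grip_width: 0.0848
grasp_force: 0.0
[0.58919691 0.05762016 0.40148675]
```

View pics/w2.png

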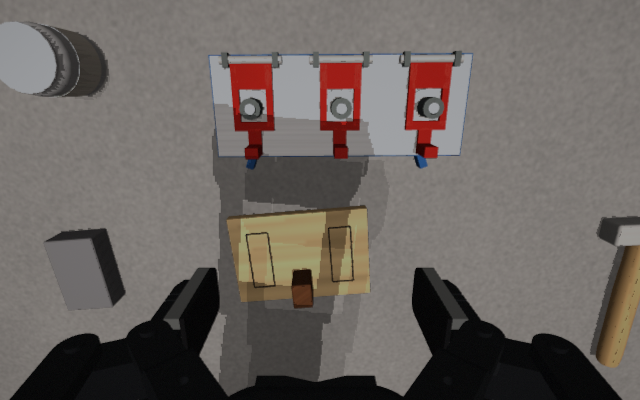

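Run:
```python
from h import *
import pickle;from scipy.optimize import least_squares
c=pickle.load(open("w2.pkl","rb"));im=c["frame"]
ob=np.array([(209.5,56),(472,54),(462,155.5),(218,156),(252,108),(341,107),(431,106)])
mo=np.array([(.045,.1155,.05),(.045,-.1155,.05),(-.045,-.1155,.05),(-.045,.1155,.05),(0,.078,.0725),(0,0,.0725),(0,-.078,.0725)])
def pr(a,m=mo): return proj(c,R.from_euler("z",a[2]).apply(m)+[a[0],a[1],0])
for k in (slice(0,4),slice(0,7)):
    s=least_squares(lambda a:(pr(a,mo[k])-ob[k]).ravel(),[.66,.038,.077]);print(s.x.round(4),(pr(s.x)-ob).round(1).tolist())
a=s.x
posts=np.array([(-.037,y,.078) for y in(.078,0,-.078)]);print(pr(a,posts).round(1))
bo=[(228,218),(366,207),(369,293),(240,301)]
mb=np.array([(.055,.08,.012),(.055,-.08,.012),(-.055,-.08,.012),(-.055,.08,.012)])
b=least_squares(lambda q:(pr(q,mb)-bo).ravel(),[.484,.065,.158]);print(b.x.round(4),b.fun.round(1))
big=cv2.resize(im[40:310,200:480],None,fx=2.2,fy=2.2,interpolation=cv2.INTER_CUBIC)
g=np.array([[-.03+i*.015,j*.011,.048] for i,j in((1,1),(1,-1),(-1,-1),(-1,1))])
for P,col in((pr(a),(0,255,0)),(pr(a,posts),(255,255,0)),(pr(b.x,mb),(255,0,255)),(pr(b.x,g),(255,0,255))):
    for u,v in P: cv2.drawMarker(big,(int((u-200)*2.2+1),int((v-40)*2.2+1)),col,0,9,1)
cv2.imwrite("pics/f2.png",big)
```

```text
[0.6599 0.0394 0.0782] [[-1.1, -0.9], [2.0, -0.7], [-1.4, 0.6], [0.4, 1.6], [-1.7, 1.7], [1.1, 2.1], [3.0, 2.5]]
[0.6606 0.0398 0.079 ] [[-1.6, -1.7], [1.7, -1.7], [-1.6, -0.3], [0.1, 0.9], [-2.2, 0.9], [0.7, 1.2], [2.7, 1.5]]
[[251.6 153.4]
 [341.5 152.8]
 [431.4 152.2]]
[0.4869 0.0671 0.1468] [-2.  -0.1  1.4  0.9  0.7 -0.5  0.  -0.1]
```

View pics/f2.png

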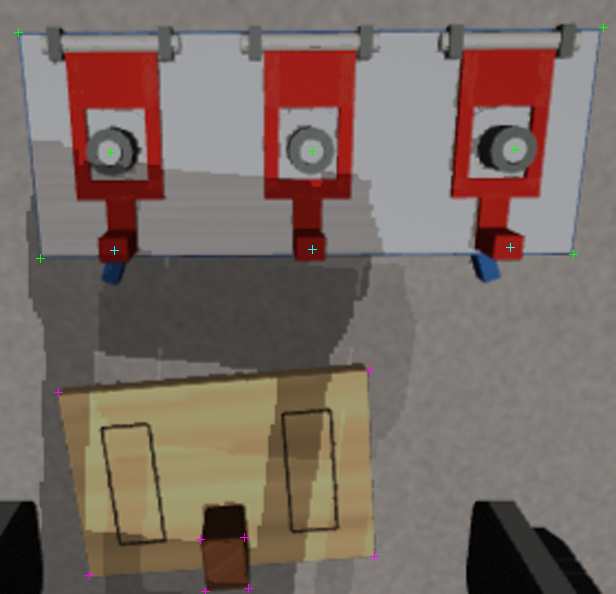

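The projected model (green, cyan and magenta marks) falls on the holder corners, bolts, posts, board corners and grip bar to within 1–3 px. That gives the holder at (0.660, 0.0393, yaw 0.077) and the grip at (0.455, 0.061, yaw 0.155).

```bash
python3 -c "
from h import *
goal([.455,.061,.193],.155)"
```

```text
shift [-0.1332 -0.0132  0.2087] rot [-0.0001  0.0016 -0.0814] at [0.5892 0.0576 0.4015] t 2.05
```

```bash
python3 nudge.py '[{"xyz": [-0.1332,-0.0132,0.12],"rot": [0,0,-0.0814]},{"xyz": [-0.1332,-0.0132,0.12],"rot": [0,0,-0.0814]},{"xyz": [-0.1332,-0.0132,0.12],"rot": [0,0,-0.0814]},{"xyz": [-0.1332,-0.0132,0.12],"rot": [0,0,-0.0814]},{"xyz": [-0.1332,-0.0132,0.155],"rot": [0,0,-0.0814]},{"xyz": [-0.1332,-0.0132,0.155],"rot": [0,0,-0.0814]}]' .06; python3 -c "
from h import *
goal([.455,.061,.193],.155)"
```

```text
time_s: 2.65
ee_pos: [0.4528, 0.0615, 0.2449]
eef_rot: [-0.0, 0.997, 0.078, -0.002]
wrist_force: [-0.9, 0.3, 0.5]
grip_width: 0.0599
grasp_force: 0.0
shift [0.0023 0.0008 0.0518] rot [-0.0007  0.004   0.0004] at [0.4528 0.0615 0.2449] t 2.65
```

```bash
python3 nudge.py '[{"xyz": [0,0,0.025]},{"xyz": [0,0,0.052]},{"xyz": [0,0,0.052]},{"xyz": [0,0,0.052]}]'; python3 nudge.py '[{},{},{},{},{}]' 0; python3 -c "
from h import *
s,x,r=cur();print(s['wrist_torque'])
goal([.455,.061,.193],.155)
c=bot.read_camera('wrist');cv2.imwrite('pics/w3.png',c['frame'])
print(proj(c,R.from_euler('z',.077).apply([[-.045,.0815,0.0],[-.045,-.0815,.0]])+[.66,.0393,0]))"
```

```text
time_s: 3.05
ee_pos: [0.4556, 0.0618, 0.1969]
eef_rot: [0.0, 0.997, 0.078, 0.0]
wrist_force: [1.5, 1.0, 0.9]
grip_width: 0.0601
grasp_force: 0.0
time_s: 3.55
ee_pos: [0.4556, 0.062, 0.1965]
eef_rot: [0.0, 0.997, 0.078, 0.001]
wrist_force: [-3.3, -0.9, 12.5]
grip_width: 0.0209
grasp_force: 59.9
[-0.11015905  0.46574954  0.09780767]
shift [-0.0008  0.0009  0.0035] rot [ 0.0003 -0.0016  0.0013] at [0.4556 0.062  0.1965] t 3.55
[[ 236.62034425 -118.14693373]
 [ 638.81766817  -78.82713644]]
```

View pics/w3.png

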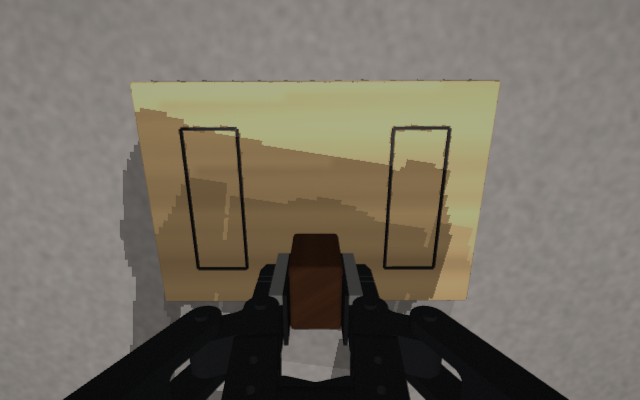

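Gripped: the bar sits between the pads at about (317,280). The board's leading edge runs from (132,82) to (499,81), square to the tool. Next I'll find the board's pose in the hand and the way to the slot.

```bash
cat >> h.py <<'E'
H=np.array([.6602,.0392,0]);HY=.077
def hw(p): return R.from_euler("z",HY).apply(p)+H
E
python3 - <<'E'
from h import *
from scipy.optimize import least_squares
c=bot.read_camera("wrist")
mb=np.array([(.055,.08,.012),(.055,-.08,.012),(-.055,-.08,.012),(-.055,.08,.012)])
bo=[(131.5,82),(499,81),(467,299.5),(165,300)]
pr=lambda q:proj(c,R.from_euler("z",q[2]).apply(mb)+[q[0],q[1],0])
b=least_squares(lambda q:(pr(q)-bo).ravel(),[.484,.065,.158]);print(b.x.round(4),b.fun.round(1))
s,x,r=cur(); off=R.from_euler("z",-b.x[2]).apply(np.array([x[0]-b.x[0],x[1]-b.x[1],0]));print("tcp in board",off)
print("tcp yaw",2*np.arctan2(s["eef_rot"][2],s["eef_rot"][1]))
off=np.array([-.03,0,0])
for d in(-.15,-.04): goal(hw([d+off[0],off[1],.1975]),HY)
E
```

```text
[0.4861 0.0663 0.1578] [-2.6 -0.6  2.8 -0.6 -0.4  1.3  0.2  1.7]
tcp in board [-0.0307605   0.00053407  0.        ]
tcp yaw 0.1563988105647744
shift [ 0.0191  0.0401 -0.0009] rot [ 0.0003 -0.0017  0.0794] at [0.4556 0.062  0.1965] t 3.65
shift [ 0.1288  0.0489 -0.0008] rot [ 0.0003 -0.0017  0.0794] at [0.4556 0.062  0.1965] t 3.65
```

```bash
python3 nudge.py '[{"xyz": [0,0,-0.001]},{"xyz": [0.01,0.02,-0.001],"rot": [0,0,0.04]},{"xyz": [0.019,0.040,-0.001],"rot": [0,0,0.079]},{"xyz": [0.019,0.040,-0.001],"rot": [0,0,0.079]},{"xyz": [0.019,0.040,-0.001],"rot": [0,0,0.079]}]'; python3 -c "
from h import *
for d in(-.15,-.09,-.04): goal(hw([d-.03,0,.1975]),HY)
c=bot.read_camera('wrist');cv2.imwrite('pics/w4.png',c['frame'])
print(proj(c,hw([[-.045,.0815,0.0],[-.045,-.0815,.0],[-.045,.1155,.05],[-.045,-.1155,.05]])))
c=bot.read_camera('top');cv2.imwrite('pics/t4.png',c['frame'])"
```

```text
time_s: 4.15
ee_pos: [0.4804, 0.0252, 0.1965]
eef_rot: [0.0, 0.999, 0.038, 0.0]
wrist_force: [1.1, -2.6, 2.5]
grip_width: 0.0211
grasp_force: 59.8
shift [ 0.0003 -0.0001 -0.001 ] rot [ 0.0001 -0.0005 -0.0002] at [0.4804 0.0252 0.1965] t 4.15
shift [ 0.0603 -0.0001 -0.0009] rot [ 0.0001 -0.0005 -0.0002] at [0.4804 0.0252 0.1965] t 4.15
shift [ 1.103e-01 -1.000e-04 -9.000e-04] rot [ 0.0001 -0.0005 -0.0002] at [0.4804 0.0252 0.1965] t 4.15
[[ 118.45040245  -44.99431338]
 [ 509.82317255  -45.49761716]
 [-105.11850434 -114.6710623 ]
 [ 732.27427493 -115.6948278 ]]
```

View pics/w4.png

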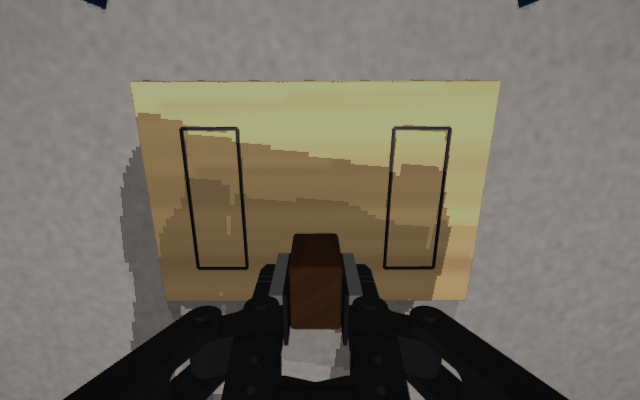

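The picture shows the cheek tips at about (105,6) and (519,6), so their midpoint is near 312, while the board's edge is centred at 315.5. The board should move about 0.7 mm to the left. Now I'll insert it.

```bash
python3 nudge.py '[{"xyz": [0.02,-0.0007,0]},{"xyz": [0.04,-0.0007,0]},{"xyz": [0.05,-0.0007,0]},{"xyz": [0.06,-0.0007,0]},{"xyz": [0.07,-0.0007,0]},{"xyz": [0.07,-0.0007,0]}]'; python3 -c "
from h import *
s,x,r=cur();print(s['wrist_torque'])
goal(hw([-.07,0,.1975]),HY)"
```

```text
time_s: 4.85
ee_pos: [0.5505, 0.0321, 0.1965]
eef_rot: [-0.0, 0.999, 0.039, 0.0]
wrist_force: [2.9, -0.2, 3.9]
grip_width: 0.0209
grasp_force: 60.2
[ 0.06839557 -0.61176231  0.02840505]
shift [ 0.0399  0.0014 -0.0009] rot [-0.0002 -0.001   0.0011] at [0.5505 0.0321 0.1965] t 4.85
```

```bash
python3 nudge.py '[{"xyz": [0.01,0,0]},{"xyz": [0.02,0,0]},{"xyz": [0.028,0,0]},{"xyz": [0.034,0,0]},{"xyz": [0.036,0,0]},{"xyz": [0.036,0,0]}]'; python3 -c "
from h import *
goal(hw([-.07,0,.1975]),HY)"; python3 nudge.py '[{"xyz": [0.001,0,0]},{"xyz": [0.002,0,0]},{"xyz": [0.003,0,0]},{"xyz": [0.003,0,0]}]'
```

```text
time_s: 5.45
ee_pos: [0.5855, 0.0347, 0.1966]
eef_rot: [-0.0, 0.999, 0.039, -0.0]
wrist_force: [-1.2, -1.1, 6.8]
grip_width: 0.021
grasp_force: 60.5
shift [ 0.0048  0.0013 -0.0009] rot [-0.0002  0.0002  0.0009] at [0.5855 0.0347 0.1966] t 5.45
time_s: 5.85
ee_pos: [0.5882, 0.035, 0.1965]
eef_rot: [-0.0, 0.999, 0.039, -0.0]
wrist_force: [-4.0, -0.2, 9.5]
grip_width: 0.0211
grasp_force: 60.7
```

```bash
python3 nudge.py '[{"xyz": [0.001,0,0]},{"xyz": [0.001,0,0]},{"xyz": [0.002,0,0]},{"xyz": [0.002,0,0]}]'; python3 nudge.py '[{"xyz": [0.001,0,0]},{"xyz": [0.001,0,0]}]'; python3 nudge.py '[{"xyz": [0.001,0,0]},{"xyz": [0.001,0,0]}]'|grep -E 'pos|force'; python3 -c "
from h import *
goal(hw([-.07,0,.1975]),HY)"
```

```text
time_s: 6.25
ee_pos: [0.5901, 0.0351, 0.1965]
eef_rot: [-0.0, 0.999, 0.039, -0.001]
wrist_force: [-5.6, -0.5, 8.7]
grip_width: 0.0212
grasp_force: 60.8
time_s: 6.45
ee_pos: [0.5906, 0.0352, 0.1965]
eef_rot: [-0.0, 0.999, 0.039, -0.002]
wrist_force: [-15.4, -1.0, 16.0]
grip_width: 0.0212
grasp_force: 61.6
ee_pos: [0.5909, 0.0353, 0.1965]
wrist_force: [-26.1, -1.5, 23.1]
grasp_force: 62.5
shift [-0.0006  0.0014 -0.001 ] rot [-0.0004  0.0055  0.0011] at [0.5909 0.0353 0.1965] t 6.65
```

The board hit the stop at the expected home pose. I'll relax the push, release and rise.

```bash
python3 nudge.py '[{"xyz": [-0.001,0,0]},{"xyz": [-0.001,0,0]}]'; python3 nudge.py '[{"xyz": [-0.001,0,0]},{"xyz": [-0.001,0,0]},{"xyz": [-0.001,0,0]},{"xyz": [-0.001,0,0]}]' .06;  python3 nudge.py '[{"xyz": [-0.001,0,-0.04]},{"xyz": [-0.001,0,-0.08]},{"xyz": [-0.001,0,-0.105]},{"xyz": [-0.001,0,-0.105]},{"xyz": [-0.001,0,-0.105]}]' 0
python3 - <<'E'
from h import *
goal(hw([0,.078,.27]),HY)
c=bot.read_camera("wrist");cv2.imwrite("pics/w5.png",c["frame"])
im=c["frame"].copy()
m=[(0,y,.0725) for y in(.078,0,-.078)]+[(-.037,y,.078) for y in(.078,0,-.078)]+[(-.055,.08,.012),(-.055,-.08,.012),(-.095,.08,.012),(-.095,-.08,.012)]
for u,v in proj(c,hw(m)): cv2.drawMarker(im,(int(u),int(v)),(0,255,0),0,9,1)
cv2.imwrite("pics/f5.png",im)
E
```

```text
time_s: 6.85
ee_pos: [0.5905, 0.0352, 0.1966]
eef_rot: [-0.0, 0.999, 0.039, -0.001]
wrist_force: [-15.6, -0.9, 15.3]
grip_width: 0.021
grasp_force: 61.7
time_s: 7.25
ee_pos: [0.5908, 0.0348, 0.1961]
eef_rot: [-0.0, 0.999, 0.039, -0.0]
wrist_force: [-0.3, -0.7, -0.4]
grip_width: 0.0598
grasp_force: 0.0
time_s: 7.75
ee_pos: [0.5898, 0.0347, 0.3012]
eef_rot: [-0.0, 0.999, 0.039, 0.0]
wrist_force: [-0.3, 0.7, -0.5]
grip_width: -0.0002
grasp_force: 0.0
shift [ 0.0706 -0.0771  0.0312] rot [-0.0001 -0.0004  0.0002] at [0.5898 0.0347 0.3012] t 7.75
```

View pics/f5.png

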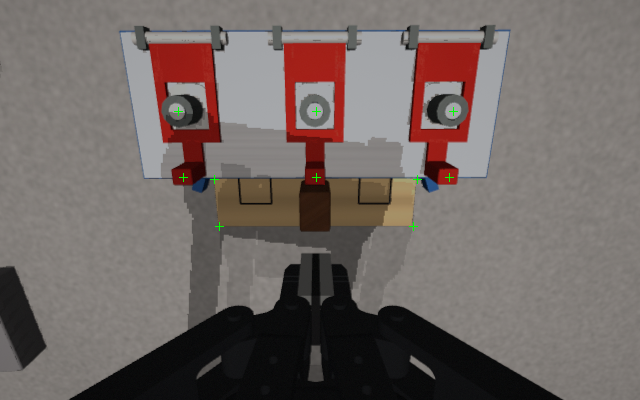

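The board's trailing edge lies on the predicted home marks at (219,226) and (413,226), and the bolts and posts are on their marks. I'll tap the left bolt first.

```bash
python3 nudge.py '[{"xyz": [0.0706,-0.0771,0.015]},{"xyz": [0.0706,-0.0771,0.03]},{"xyz": [0.0706,-0.0771,0.03]},{"xyz": [0.0706,-0.0771,0.045]},{"xyz": [0.0706,-0.0771,0.045]}]'; python3 -c "
from h import *
goal(hw([0,.078,.246]),HY)"
```

```text
time_s: 8.3
ee_pos: [0.6533, 0.1164, 0.2529]
eef_rot: [0.0, 0.999, 0.039, -0.002]
wrist_force: [-1.0, -0.4, -0.8]
grip_width: -0.0002
grasp_force: 0.0
shift [ 0.0009 -0.0005  0.0069] rot [0.0001 0.0048 0.0003] at [0.6533 0.1164 0.2529] t 8.3
```

```bash
python3 nudge.py '[{"xyz": [0,0,0.002]},{"xyz": [0,0,0.004]},{"xyz": [0,0,0.004]}]' | grep -E "pos|wrist"; for i in 1 ; do python3 nudge.py '[{"xyz": [0,0,0.0015]},{"xyz": [0,0,0.003]},{"xyz": [0,0,0.003]}]' | grep -E "pos|wrist"; done
```

```text
ee_pos: [0.6541, 0.1163, 0.2527]
wrist_force: [0.1, 0.0, 0.7]
ee_pos: [0.6542, 0.1169, 0.2492]
wrist_force: [-0.1, -0.3, 0.7]
```

```bash
python3 nudge.py '[{"xyz": [0,0,0.001]},{"xyz": [0,0,0.003]},{"xyz": [0,0,0.003]}]' | grep -E "pos|wrist"; python3 nudge.py '[{"xyz": [0,0,0.001]},{"xyz": [0,0,0.001]}]' | grep -E "pos|wrist"
```

```text
ee_pos: [0.6543, 0.117, 0.246]
wrist_force: [0.7, 1.1, 0.3]
ee_pos: [0.6543, 0.117, 0.2452]
wrist_force: [-0.5, -0.1, 1.2]
```

```bash
python3 nudge.py '[{"xyz": [0,0,0.001]},{"xyz": [0,0,0.001]}]' | grep -E "pos|wrist"
```

```text
ee_pos: [0.6543, 0.117, 0.2442]
wrist_force: [-0.0, -0.2, 0.9]
```

```bash
for i in 1; do python3 nudge.py '[{"xyz": [0,0,0.001]},{"xyz": [0,0,0.001]}]' | grep -E "pos|wrist"; done; python3 -c "
from h import *
c=bot.read_camera('scene');cv2.imwrite('pics/s6.png',cv2.resize(c['frame'][170:280,260:400],None,fx=5,fy=5,interpolation=2))"
```

```text
ee_pos: [0.6543, 0.117, 0.2431]
wrist_force: [0.7, 0.1, -0.0]
```

View pics/s6.png

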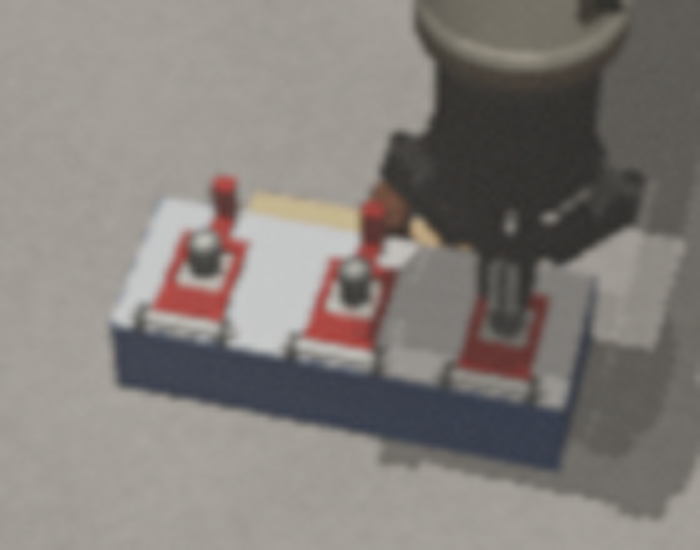

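The picture shows the closed fingers over the left bolt at about (508,310), but not whether they touch; the other two bolts stand up at (205,250) and (355,280). That was my tenth picture, so I go on by numbers.

```bash
for i in 1; do python3 nudge.py '[{"xyz": [0,0,0.001]},{"xyz": [0,0,0.001]}]' | grep -E "pos|wrist"; done; python3 -c "
from h import *
goal(hw([0,.078,.24]),HY)"
```

```text
ee_pos: [0.6543, 0.117, 0.2421]
wrist_force: [0.3, 0.8, 0.1]
shift [-0.0001  0.      0.0021] rot [-0.0001  0.0001  0.0002] at [0.6543 0.117  0.2421] t 10.05
```

```bash
python3 nudge.py '[{"xyz": [0,0,0.001]},{"xyz": [0,0,0.001]}]' | grep -E "pos|wrist"
```

```text
ee_pos: [0.6543, 0.117, 0.2411]
wrist_force: [0.6, 0.1, 0.0]
```

```bash
python3 nudge.py '[{"xyz": [0,0,0.001]},{"xyz": [0,0,0.001]}]' | grep -E "pos|wrist"
```

```text
ee_pos: [0.6543, 0.117, 0.2401]
wrist_force: [0.3, -0.2, 0.7]
```

```bash
python3 nudge.py '[{"xyz": [0,0,0.001]},{"xyz": [0,0,0.001]}]' | grep -E "pos|wrist"
```

```text
ee_pos: [0.6543, 0.117, 0.2399]
wrist_force: [-3.4, -0.6, 8.9]
```

```bash
python3 nudge.py '[{"xyz": [0,0,0.001]},{"xyz": [0,0,0.001]}]' | grep -E "pos|wrist"
```

```text
ee_pos: [0.6543, 0.117, 0.2398]
wrist_force: [-8.1, -1.1, 18.3]
```

Firm contact comes at tip height 66.5 mm, 6 mm below an unsunk head, so the left bolt seems to have sunk. The others will confirm it; the middle is next.

```bash
python3 nudge.py '[{"xyz": [0,0,-0.02]},{"xyz": [0,0,-0.04]},{"xyz": [0,0.078,-0.04]},{"xyz": [0,0.078,-0.04]},{"xyz": [0,0.078,-0.025]},{"xyz": [0,0.078,-0.014]},{"xyz": [0,0.078,-0.014]}]'; python3 -c "
from h import *
goal(hw([0,0,.246]),HY)"
```

```text
time_s: 11.55
ee_pos: [0.6598, 0.0399, 0.2498]
eef_rot: [-0.0, 0.999, 0.039, -0.002]
wrist_force: [0.5, -0.3, -0.1]
grip_width: -0.0
grasp_force: 0.0
shift [0.0004 0.0007 0.0038] rot [-0.0008  0.0035  0.0006] at [0.6598 0.0399 0.2498] t 11.55
```

```bash
python3 nudge.py '[{"xyz": [0,0,0.002]},{"xyz": [0,0,0.002]}]' | grep -E "pos|wrist"; python3 nudge.py '[{"xyz": [0,0,0.001]},{"xyz": [0,0,0.001]}]' | grep -E "pos|wrist"
```

```text
ee_pos: [0.6603, 0.04, 0.2503]
wrist_force: [0.0, -0.7, 0.2]
ee_pos: [0.6603, 0.0395, 0.2494]
wrist_force: [0.5, -0.3, -0.2]
```

```bash
python3 nudge.py '[{"xyz": [0,0,0.001]},{"xyz": [0,0,0.001]}]' | grep -E "pos|wrist"
```

```text
ee_pos: [0.6603, 0.0392, 0.2482]
wrist_force: [-0.7, -0.3, 0.2]
```

```bash
python3 nudge.py '[{"xyz": [0,0,0.001]},{"xyz": [0,0,0.001]}]' | grep -E "pos|wrist"
```

```text
ee_pos: [0.6603, 0.0391, 0.2471]
wrist_force: [-0.1, -0.2, -1.0]
```

```bash
python3 nudge.py '[{"xyz": [0,0,0.001]},{"xyz": [0,0,0.001]}]' | grep -E "pos|wrist"
```

```text
ee_pos: [0.6603, 0.0392, 0.2461]
wrist_force: [-0.5, -0.1, -0.3]
```

```bash
python3 nudge.py '[{"xyz": [0,0,0.001]},{"xyz": [0,0,0.001]}]' | grep -E "pos|wrist"
```

```text
ee_pos: [0.6603, 0.0392, 0.2456]
wrist_force: [-2.4, 0.5, 4.4]
```

```bash
python3 nudge.py '[{"xyz": [0,0,0.0005]},{"xyz": [0,0,0.0007]},{"xyz": [0,0,0.0007]}]' | grep -E "pos|wrist"; python3 nudge.py '[{"xyz": [0,0,-0.02]},{"xyz": [0,0,-0.033]},{"xyz": [0,0.078,-0.033]},{"xyz": [0,0.078,-0.033]},{"xyz": [0,0.078,-0.015]},{"xyz": [0,0.078,-0.006]},{"xyz": [0,0.078,-0.006]},{"xyz": [0,0.078,-0.006]}]'; python3 -c "
from h import *
goal(hw([0,-.078,.246]),HY)"
```

```text
ee_pos: [0.6603, 0.0392, 0.2455]
wrist_force: [-5.7, -0.3, 11.0]
time_s: 13.85
ee_pos: [0.6664, -0.0379, 0.2509]
eef_rot: [-0.0, 0.999, 0.039, 0.0]
wrist_force: [0.2, -0.7, -0.9]
grip_width: 0.0001
grasp_force: 0.0
shift [-0.0002  0.0006  0.0049] rot [-0.0001 -0.0001  0.0009] at [ 0.6664 -0.0379  0.2509] t 13.85
```

The middle bolt is tight: it held 11 N at full height. Now the right one.

```bash
python3 nudge.py '[{"xyz": [0,0.0006,0.002]},{"xyz": [0,0.0006,0.004]},{"xyz": [0,0.0006,0.004]},{"xyz": [0,0.0006,0.0055]},{"xyz": [0,0.0006,0.0055]}]' | grep -E "pos|wrist"
```

```text
ee_pos: [0.6664, -0.039, 0.2456]
wrist_force: [-1.7, 1.8, 4.7]
```

```bash
python3 nudge.py '[{"xyz": [0,0,0.0007]},{"xyz": [0,0,0.0007]}]' | grep -E "pos|wrist"
```

```text
ee_pos: [0.6664, -0.039, 0.2454]
wrist_force: [-4.2, 0.6, 11.1]
```

The right bolt is tight too, so the left one is loose. Rise and approach the left post with the tool tilted.

```bash
python3 nudge.py '[{"xyz": [0,0,-0.03]},{"xyz": [0,0,-0.06]},{"xyz": [0,0,-0.06]}]' .05 | grep pos
cat >> h.py <<'E'
def tcp(phi,p,G=np.array([-.080,.0245])):
    c,s=np.cos(phi),np.sin(phi);g=np.array([G[0]*c+G[1]*s,-G[0]*s+G[1]*c])+[.040,.054]
    return hw([g[0]+.155*np.sin(p),.078,g[1]+.155*np.cos(p)])
E
python3 -c "
from h import *
goal(tcp(0,-.45)+[0,0,.07],HY,-.45)"
```

```text
ee_pos: [0.6669, -0.0392, 0.3089]
shift [-0.1082 -0.1567  0.02  ] rot [0.0014 0.4439 0.0006] at [ 0.6669 -0.0392  0.3089] t 14.85
```

```bash
python3 nudge.py '[{"xyz": [-0.1082,-0.1567,0],"rot": [0,0.45,0]},{"xyz": [-0.1082,-0.1567,0],"rot": [0,0.45,0]},{"xyz": [-0.1082,-0.1567,0],"rot": [0,0.45,0]},{"xyz": [-0.1082,-0.1567,0],"rot": [0,0.45,0]},{"xyz": [-0.1082,-0.1567,0.018],"rot": [0,0.45,0]},{"xyz": [-0.1082,-0.1567,0.018],"rot": [0,0.45,0]},{"xyz": [-0.1082,-0.1567,0.018],"rot": [0,0.45,0]}]' ; python3 -c "
from h import *
goal(tcp(0,-.45),HY,-.45)
c=bot.read_camera('wrist');im=c['frame'];h=cv2.cvtColor(im,cv2.COLOR_BGR2HSV)
e=proj(c,hw([[-.037,.078,.078],[-.032,.084,.078],[-.042,.072,.078],[0,.078,.0665],[0,.078,.0725]]));print(e.round(1))
red=((h[...,1]>140)&((h[...,0]<8)|(h[...,0]>172))).astype(np.uint8)
n,l,st,ce=cv2.connectedComponentsWithStats(red);print(st[1:][st[1:,4]>150])
v=int(e[0,1]);w=[(r,np.nonzero(red[r])[0]) for r in range(v-14,v+16,3)];print([(r,int(a.min()),int(a[a<400].max())) for r,a in w if len(a)])"
```

```text
time_s: 15.55
ee_pos: [0.5467, 0.1085, 0.2864]
eef_rot: [-0.009, 0.974, 0.038, 0.223]
wrist_force: [0.8, -1.2, 0.5]
grip_width: 0.0501
grasp_force: 0.0
shift [-0.0293 -0.0002  0.0617] rot [-0.0001  0.0005  0.    ] at [0.5467 0.1085 0.2864] t 15.55
[[314.6 272.6]
 [305.  264.5]
 [324.2 280.7]
 [314.6 215.6]
 [314.5 214.8]]
[[ 503  165   68  115 3675]
 [ 288  166   51  115 3226]
 [ 396  166   54  114 3452]]
[(258, 305, 321), (261, 305, 321), (264, 305, 320), (267, 304, 321), (270, 304, 321), (273, 304, 321), (276, 304, 321), (279, 304, 321)]
```

```bash
python3 nudge.py '[{"xyz": [-0.015,-0.0012,0.03]},{"xyz": [-0.022,-0.0012,0.046]},{"xyz": [-0.0293,-0.0012,0.0617]},{"xyz": [-0.0293,-0.0012,0.0617]},{"xyz": [-0.0293,-0.0012,0.0617]},{"xyz": [-0.0293,-0.0012,0.0617]}]'; python3 -c "
from h import *
goal(tcp(0,-.45),HY,-.45)"
```

```text
time_s: 16.2
ee_pos: [0.5474, 0.1097, 0.2193]
eef_rot: [-0.009, 0.974, 0.037, 0.224]
wrist_force: [0.0, -0.5, -1.0]
grip_width: 0.0498
grasp_force: 0.0
shift [-0.0009  0.001   0.001 ] rot [ 0.     -0.0016 -0.0003] at [0.5474 0.1097 0.2193] t 16.2
```

Pose reached, no contact. Close the fingers on the post and work out the arc.

```bash
python3 nudge.py '[{},{},{},{},{},{},{}]' 0
python3 - <<'E'
from h import *
s,x,r=cur()
for f in np.arange(.1,1.11,.1):
    print(f.round(1),(r.inv().apply(tcp(f,-.45+f)-tcp(0,-.45))).round(4))
E
```

```text
time_s: 16.9
ee_pos: [0.5468, 0.11, 0.2186]
eef_rot: [-0.009, 0.974, 0.038, 0.223]
wrist_force: [-4.1, -0.6, 6.8]
grip_width: 0.0103
grasp_force: 59.2
0.1 [ 0.0215  0.     -0.0051]
0.2 [ 0.0433  0.     -0.0079]
0.3 [ 0.0654  0.     -0.0086]
0.4 [ 0.0874  0.     -0.0071]
0.5 [ 0.1091  0.     -0.0034]
0.6 [0.1303 0.     0.0024]
0.7 [0.1509 0.     0.0104]
0.8 [0.1706 0.     0.0203]
0.9 [0.1892 0.     0.0322]
1.0 [2.065e-01 1.000e-04 4.590e-02]
1.1 [2.223e-01 1.000e-04 6.120e-02]
```

```bash
python3 nudge.py '[{"xyz": [0.0107,0,-0.0028],"rot": [0,-0.05,0]},{"xyz": [0.0215,0,-0.0051],"rot": [0,-0.1,0]},{"xyz": [0.0324,0,-0.0067],"rot": [0,-0.15,0]},{"xyz": [0.0433,0,-0.0079],"rot": [0,-0.2,0]},{"xyz": [0.0433,0,-0.0079],"rot": [0,-0.2,0]}]'
python3 - <<'E'
from h import *
s,x,r=cur();print("pitch",(R.from_euler("z",-HY)*r*R.from_euler("x",np.pi)).as_euler("ZYX").round(3))
for f in(.3,.4,.5,.6):print(f,(r.inv().apply(tcp(f,-.45+f)-tcp(.2,-.25))).round(4))
E
```

```text
time_s: 17.4
ee_pos: [0.5827, 0.1128, 0.2446]
eef_rot: [-0.005, 0.992, 0.038, 0.123]
wrist_force: [-6.6, -1.9, 2.8]
grip_width: 0.0101
grasp_force: 60.2
pitch [ 0.    -0.248  0.   ]
0.3 [ 0.0214  0.     -0.0051]
0.4 [ 0.0433  0.     -0.0081]
0.5 [ 0.0653  0.     -0.0088]
0.6 [ 0.0873  0.     -0.0074]
```

Forces are low and the cap seems to follow. I'll continue the arc.

```bash
python3 nudge.py '[{"xyz": [0.0107,0,-0.0028],"rot": [0,-0.05,0]},{"xyz": [0.0215,0,-0.0051],"rot": [0,-0.1,0]},{"xyz": [0.0324,0,-0.0067],"rot": [0,-0.15,0]},{"xyz": [0.0433,0,-0.0080],"rot": [0,-0.2,0]},{"xyz": [0.0543,0,-0.0086],"rot": [0,-0.25,0]},{"xyz": [0.0653,0,-0.0088],"rot": [0,-0.3,0]},{"xyz": [0.0763,0,-0.0082],"rot": [0,-0.35,0]},{"xyz": [0.0873,0,-0.0074],"rot": [0,-0.4,0]}]'
python3 - <<'E'
from h import *
s,x,r=cur();print("pitch",(R.from_euler("z",-HY)*r*R.from_euler("x",np.pi)).as_euler("ZYX").round(3))
goal(tcp(.6,.15),HY,.15)
E
```

```text
time_s: 18.2
ee_pos: [0.6651, 0.1192, 0.2729]
eef_rot: [0.003, 0.996, 0.039, -0.075]
wrist_force: [3.3, 1.3, -2.3]
grip_width: 0.0104
grasp_force: 59.4
pitch [0.    0.151 0.   ]
shift [-0.      0.0014  0.0003] rot [-0.0001  0.0009  0.0004] at [0.6651 0.1192 0.2729] t 18.2
```

```bash
python3 nudge.py '[{"xyz": [0.0107,0,-0.0028],"rot": [0,-0.05,0]},{"xyz": [0.0215,0,-0.0051],"rot": [0,-0.1,0]},{"xyz": [0.0324,0,-0.0067],"rot": [0,-0.15,0]},{"xyz": [0.0433,0,-0.0080],"rot": [0,-0.2,0]},{"xyz": [0.0543,0,-0.0086],"rot": [0,-0.25,0]},{"xyz": [0.0653,0,-0.0088],"rot": [0,-0.3,0]},{"xyz": [0.0763,0,-0.0082],"rot": [0,-0.35,0]},{"xyz": [0.0873,0,-0.0074],"rot": [0,-0.4,0]}]'; python3 nudge.py '[{"xyz": [0.0107,0,-0.0028],"rot": [0,-0.05,0]},{"xyz": [0.0107,0,-0.0028],"rot": [0,-0.05,0]},{"xyz": [0.0107,0,-0.0028],"rot": [0,-0.05,0]}]'
python3 - <<'E'
from h import *
s,x,r=cur();print("pitch",(R.from_euler("z",-HY)*r*R.from_euler("x",np.pi)).as_euler("ZYX").round(3))
goal(tcp(1.05,.6),HY,.6)
G=np.array([-.080,.0245])
def cap(phi,pts): # x,z hinge rel
    c_,s_=np.cos(phi),np.sin(phi);return [hw([x*c_+z*s_+.04,.078+y,-x*s_+z*c_+.054]) for x,y,z in pts]
c=bot.read_camera("scene");im=c["frame"];h=cv2.cvtColor(im,cv2.COLOR_BGR2HSV)
red=((h[...,1]>120)&((h[...,0]<8)|(h[...,0]>172)));red[:150]=0;red[290:]=0;red[:,:260]=0;red[:,410:]=0
n,l,st,ce=cv2.connectedComponentsWithStats(red.astype(np.uint8));print(st[1:],ce[1:].round(0))
for y in(.078,0,-.078):print("shut plate",proj(c,hw([[.03,y,.056],[-.018,y,.056],[-.037,y,.078]])).round(0).tolist())
print("open plate",proj(c,cap(1.05,[(-.01,0,.0025),(-.058,0,.0025),(-.077,0,.024)])).round(0).tolist())
E
```

```text
time_s: 19.0
ee_pos: [0.7523, 0.126, 0.2669]
eef_rot: [0.01, 0.962, 0.037, -0.272]
wrist_force: [1.7, 1.7, -1.9]
grip_width: 0.01
grasp_force: 59.5
time_s: 19.3
ee_pos: [0.7626, 0.1268, 0.2637]
eef_rot: [0.011, 0.955, 0.037, -0.295]
wrist_force: [-0.2, 1.3, 3.6]
grip_width: 0.0102
grasp_force: 59.9
pitch [0.001 0.6   0.   ]
shift [0.0002 0.0014 0.0001] rot [-0.0001 -0.0003  0.0004] at [0.7626 0.1268 0.2637] t 19.3
[[304 216   4   7   9]
 [295 219   2   4   4]
 [332 219   3   3   6]
 [292 224  14  10  64]
 [306 224   1   2   2]
 [326 224   1   2   2]
 [335 224   4   4   8]
 [324 229   1   1   1]
 [322 232  14   7  62]
 [353 237  12   8  71]] [[306. 219.]
 [296. 220.]
 [333. 220.]
 [298. 230.]
 [306. 224.]
 [326. 224.]
 [337. 225.]
 [324. 229.]
 [328. 235.]
 [358. 241.]]
shut plate [[357.0, 242.0], [361.0, 228.0], [363.0, 216.0]]
shut plate [[326.0, 236.0], [331.0, 222.0], [332.0, 211.0]]
shut plate [[296.0, 231.0], [301.0, 217.0], [303.0, 206.0]]
open plate [[356.0, 242.0], [359.0, 224.0], [359.0, 219.0]]
```

The grip has stayed at 10 mm with about 60 N through the whole arc, and the pose is within 1.5 mm of the 60° point. The other caps are shut, and nothing has touched the board since it was seen home. Handing in.

```bash
python3 -c "
from cell import bot
s=bot.sense();print(s['grip_width'],s['grasp_force'],s['wrist_force'])
print(bot.sign_off())"
```

```text
0.009727313648921897 59.78806436061859 [-0.49965683  0.83266886  2.02192618]
the job is handed in; nothing more can be done
None
```

I handed the job in after about 19 s: the board is home, the bolts were tapped left, middle, right, the left one is loose (it sank 6 mm), and the fingers hold its cap about 60° open, judged from the arm pose and grip rather than a final picture.

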